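# Try the spring of the round-perch bird feeder

## Task

Try the spring of the bird feeder that has the round perch: with the fingertips gently press that perch down, past half of its travel so that its lid stands clearly open, and keep it there for about a second. Then let it spring back up by itself until the lid is shut, and take the hand at least 150 mm away above it. Only press the perch, never lift it, and leave the other two feeders and the loose things around them untouched.

Things in the scene. Friction and masses are not known exactly. Their poses are not given: they have to be found in the camera images.
- round_feeder: plain wooden box feeder, 100 (x) x 120 (y) x 113 mm tall with its lid shut, fixed to the table. Origin: centre of the underside; its perch points to its -x. This is the one to try.
- round_perch: perch of the round feeder: arm 18 mm wide, ending in a round plate 56 mm across, 8 mm thick. Origin on its hinge in the feeder's front, 50 mm up; it points along its own -x, level at rest. Pressed from above it swings down on a spring (evenly up to 4.5 N at the plate's centre) by at most 0.30 rad (31 mm at the centre) to a hard stop, and springs back. It also gives a little upwards: that is lifting.
- round_perch_top (a point): centre of the upper face of the round plate, 56 mm above the table at rest, 105 mm out from the hinge; moves with the perch. Nothing stands above it.
- round_lid (a joint): lid of the round feeder, linked to its perch: 0 rad shut, growing to 0.60 rad when the perch is fully down (twice the perch's angle; 0.40 rad when the plate's centre is 21 mm down). Its front edge rises up to 60 mm; it is hinged at the back (+x of the feeder), so it stays clear of a hand above the plate.
- oblong_feeder: plain wooden box feeder, 100 (x) x 120 (y) x 113 mm tall with its lid shut, fixed to the table. Origin: centre of the underside; its perch points to its -x. Its perch ends in an oblong plate, 44 x 84 mm, the long side across. Leave alone.
- bar_feeder: plain wooden box feeder, 100 (x) x 120 (y) x 113 mm tall with its lid shut, fixed to the table. Origin: centre of the underside; its perch points to its -x. Its perch ends in a plain round bar across, 12 mm thick and 90 mm long. Leave alone.
- paperweight: round glass paperweight, 58 mm across, 40 mm tall, loose, between feeders; origin at the centre of its underside. Leave alone.
- saucer: clay saucer, 70 mm across, 16 mm tall, loose, between feeders; origin at the centre of its underside. Leave alone.
- grey_pot: grey plastic pot, 90 mm across, 80 mm tall, loose, at one side; origin at the centre of its underside. Leave alone.
- clay_pot: clay pot, 80 mm across, 75 mm tall, loose, at one side; origin at the centre of its underside. Leave alone.
- scoop: stainless scoop, 190 mm long, 28 mm tall, lying nearest the robot; origin at the back of its bowl, on the underside. Leave alone.

How it is judged:
By the outcome, as a careful person would: the job done as asked, in the order asked, and still so for the second after the job is handed in, with the robot touching nothing.
It also fails if it takes over 35 s, if anything falls off the work surface, if the arm or the gripper's body presses on something with over 40 N, if the wrist force passes 120 N, or if a joint passes its speed limit or range.

## Robot

A 6-joint arm with a two-finger parallel gripper is mounted at the origin on the work surface. World frame = base frame: x ahead of the robot, y to its left, z up, the work surface at z = 0. Lengths are in mm, angles in rad, forces in N, time in s.
With the tool pointing down it reaches from about 275 to 750 mm from the base axis. Payload 10.2 kg.
Tool frame: the origin (TCP) lies midway between the tips of the shut fingers; the grasp point (between the pads) lies 19 mm behind it; x points along the fingers, y is the direction in which the jaws open and shut, and the axes are right-handed (so a half turn about x gives the same grasp; the last joint's range is limited). The gripper opens to 85 mm and grips with 20 to 120 N. Pads are 22 mm wide; open, the fingers measure 114 mm over their backs; the gripper's body (76 mm by 85 mm) begins 54 mm behind the grasp point. The pads swing forward as they close: fully open they stand 13 mm farther back than shut.
Start: joints at [0.97, 0.313, 1.498, -0, 1.331, -0.223], TCP at [193.673, 487.977, 231.294] pointing down, gripper open.
Joint ranges: [-2.94, 2.94], [-0.97, 2.17], [0.19, 2.56], [-1.23, 4.37], [0.02, 3.11], [-2.88, 2.88]. Speed limits (rad/s): [2.39, 2.39, 3.01, 3.14, 3.14, 3.14].

## Interface

Orientations are given as [roll, pitch, yaw] about the fixed x, y, z axes, in that order (R = Rz(yaw) Ry(pitch) Rx(roll)).
In Python, from cell import robot, optics gives the robot as it stands.
- The arm moves only by the tool arm_command, never from a script. Its argument "moves" is a list that holds one entry, the list of rows, each a list of 4 numbers: the shift along the tool's x, y, z in m, then the turn about the tool's x in rad. In form: [[[x, y, z, yaw], ...]]. A call has 1 to 5 rows; each row shifts and turns the pose as measured when the row begins, along the tool's axes as they then stand; what a row does not reach is not made up. A row lasts 1/12 s, in which the tool goes at most 41.7 mm and 7.16 degrees, less where a joint would pass 70% of its speed; a pose out of reach is approached as far as the arm can. A call with a gripper value outside its range is refused whole. "fingers" is the finger opening in m, from 0 to 0.0854, set as the call begins (left out, the last holds). The fingers move at their own pace and stop on an object; the grip force is fixed at half the most. Time passes only in rows, so rows that do not move let the fingers close. It gives the time, the measured TCP pose, the force and the opening at its end, in the units of the state.
- robot.observe(): the state, without advancing time (a new reading comes with each control period).
- optics.camera(name): name is "scene" or "top" or "wrist"; returns a dict with "image" (420x560x3 uint8, blue, green, red), "camera_matrix" (3x3 intrinsics, pixels), "pose" (4x4, takes a point from camera to world coordinates); the wrist camera has in their place "tool_from_camera" (4x4, takes a point from camera to tool coordinates, whose origin is the TCP and whose axes are the tool frame's). Camera axes: x right, y up, looking along -z (the intrinsics and any distortion apply to the point x, -y, -z); pixel columns grow to the right and rows downward; lengths in mm; the calibration is good to about 2 mm. A picture is of the moment at which its call begins: read the wrist's pose just before it. There is no depth.
- robot.hand_in(): hands the job in, once; it reports no verdict.
The state is a dict: "clock": time; "joint_positions": joint angles; "joint_velocities": joint speeds; "effort": joint torques, N m; "tcp_pos": TCP position; "eef_rot": TCP orientation; "contact_force": force on the tool from outside, world axes, zero at the start; "ft_torque": the same for the moment, N m; "gripper_width": finger opening in mm.
Only numpy, scipy, OpenCV 4.12 (cv2) and the standard library are available. Lean on these libraries where they do the work, as an engineer would, in place of code of your own. Each camera call takes 0.05 s, during which the arm holds its last target.

## Working session

There is one attempt and no reset: what is moved stays moved. The work goes in short steps, Python scripts to look and compute and a tool call to move; the robot and the scene stay as the last step left them, time stands still between calls to the robot, and variables do not carry over. Pictures are saved under pics/ and viewed, and the job is handed in when it is done.

Besides the shell and the picture viewer there is one more tool, called after "Emit:" in YAML: its name, and indented under it one key for each argument. arm_command: Moves the arm, as the interface text tells. Its arguments: {"type":"object","properties":{"moves":{"type":"array"},"fingers":{"type":"number"}},"required":["moves"]}

```bash
ls; mkdir -p pics
python3 - <<'E'
from cell import robot, optics
import cv2, numpy as np, pickle
s=robot.observe(); print(s)
d={}
for n in("top","scene"):
    c=optics.camera(n); d[n]=c; cv2.imwrite(f"pics/{n}0.png",c["image"]); print(n,np.round(c["camera_matrix"],1).tolist(),np.round(c["pose"],3).tolist(),[k for k in c])
pickle.dump(d,open("c0.pkl","wb"))
E
```

```text
pics
{'clock': 0.0, 'joint_positions': array([ 9.69615269e-01,  3.13449235e-01,  1.49842683e+00,  2.41989637e-05,
        1.33100543e+00, -2.23389194e-01]), 'joint_velocities': array([-9.00947324e-04,  2.54273396e-04, -4.83538079e-05, -5.21942672e-04,
       -2.74397199e-05, -2.37142981e-06]), 'effort': array([ 1.77437381e-03, -4.12266755e+01, -2.59744298e+01, -5.48268997e-05,
        4.08675929e-03, -4.66147483e-06]), 'tcp_pos': array([193.50968489, 487.76354252, 230.73932953]), 'eef_rot': array([-1.81241629,  1.56950727, -2.19021392]), 'contact_force': array([-0.55047332,  0.48515171,  0.21407825]), 'ft_torque': array([-0.02714584, -0.00570347,  0.00315103]), 'gripper_width': 85.42159843842789}
top [[545.0, 0.0, 282.7], [0.0, 545.0, 218.6], [0.0, 0.0, 1.0]] [[0.021, 0.995, -0.102, 394.691], [-1.0, 0.021, 0.0, 25.4], [0.002, 0.102, 0.995, 1744.125], [0.0, 0.0, 0.0, 1.0]] ['image', 'camera_matrix', 'pose']
scene [[391.8, 0.0, 293.7], [0.0, 391.8, 210.5], [0.0, 0.0, 1.0]] [[-0.737, -0.562, 0.374, 1042.642], [0.675, -0.626, 0.39, 531.772], [0.015, 0.54, 0.841, 1235.557], [0.0, 0.0, 0.0, 1.0]] ['image', 'camera_matrix', 'pose']
```

View pics/top0.png

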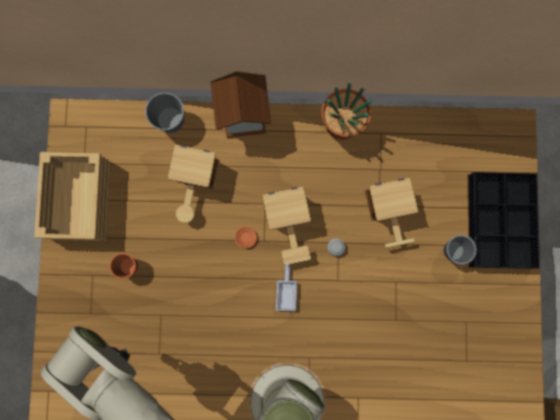

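View pics/scene0.png

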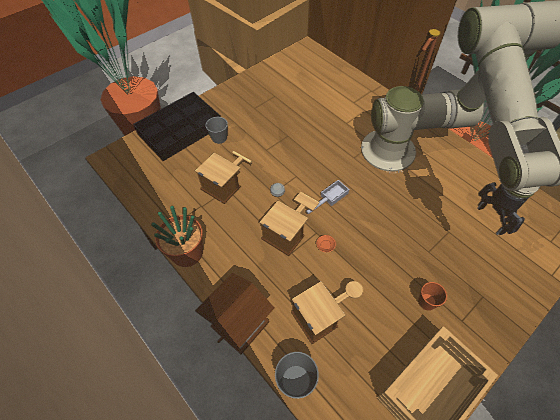

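The round plate is at about (185,214) in the top view and (354,289) in the scene view. Its feeder is at (192,166) in the top view. I'll enlarge both views and measure.

```bash
cat > h.py <<'E'
import numpy as np
def ray(c,uv):
    K=c["camera_matrix"];P=np.array(c["pose"]);p=np.linalg.inv(K)@[uv[0],uv[1],1]
    return P[:3,3],P[:3,:3]@np.array([p[0],-p[1],-1])
def onz(c,uv,z):
    o,d=ray(c,uv); return o+d*(z-o[2])/d[2]
def tri(c1,u1,c2,u2):
    A=[];b=[]
    M=np.zeros((3,3));v=np.zeros(3);
    for c,u in((c1,u1),(c2,u2)):
        o,d=ray(c,u);d=d/np.linalg.norm(d);Q=np.eye(3)-np.outer(d,d);M+=Q;v+=Q@o
    x=np.linalg.solve(M,v)
    r=[np.linalg.norm(np.cross(x-ray(c,u)[0],ray(c,u)[1]/np.linalg.norm(ray(c,u)[1]))) for c,u in((c1,u1),(c2,u2))]
    return x,r
E
python3 - <<'E'
import cv2,pickle,numpy as np
d=pickle.load(open("c0.pkl","rb"))
a=d["top"]["image"][130:240,150:250]; b=d["scene"]["image"][260:350,280:380]
cv2.imwrite("pics/z1.png",np.hstack([cv2.resize(a,(400,440),interpolation=2),cv2.resize(b,(400,440),interpolation=2)]))
for n,p in(("top",(185,214)),("scene",(354,289)),("top",(160,195)),("top",(193,163)),("top",(189,198))):
    im=d[n]["image"]; print(n,p,im[p[1],p[0]],cv2.cvtColor(im,cv2.COLOR_BGR2HSV)[p[1],p[0]])
E
```

```text
top (185, 214) [119 170 196] [ 20 100 196]
scene (354, 289) [113 175 218] [ 18 123 218]
top (160, 195) [ 71 117 153] [ 17 137 153]
top (193, 163) [117 167 195] [ 19 102 195]
top (189, 198) [115 165 192] [ 19 102 192]
```

View pics/z1.png

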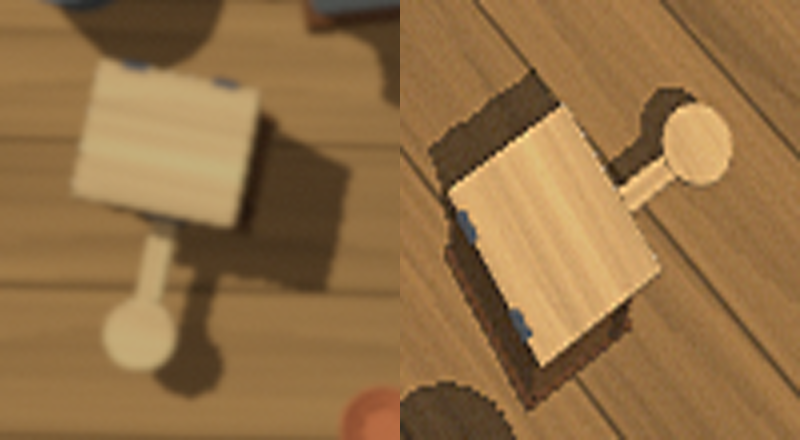

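The zooms show the round plate, its arm and the lid clearly. I'll mask them by colour and triangulate.

Run:
```python
import cv2,pickle,numpy as np
from h import *
d=pickle.load(open("c0.pkl","rb"))
out={}
for n,(x0,y0,x1,y1),th in(("top",(160,140,225,232),95),("scene",(285,270,372,345),0)):
    im=d[n]["image"][y0:y1,x0:x1]; big=cv2.resize(im,None,fx=4,fy=4,interpolation=cv2.INTER_CUBIC)
    v=cv2.cvtColor(big,cv2.COLOR_BGR2HSV)[...,2] if n=="scene" else big[...,0]
    t,m=cv2.threshold(v,th if th else 188,255,0)
    # arm removed by opening
    k=19 if n=="top" else 25
    m2=cv2.morphologyEx(m,cv2.MORPH_OPEN,cv2.getStructuringElement(cv2.MORPH_ELLIPSE,(k,k)))
    cv2.imwrite(f"pics/m_{n}.png",np.hstack([m,m2]))
    for c in cv2.findContours(m2,0,1)[0]:
        if cv2.contourArea(c)<500: continue
        e=cv2.fitEllipse(c); M=cv2.moments(c); cc=np.array([M['m10'],M['m01']])/M['m00']
        uv=(cc+.5)/4-.5+[x0,y0]; box=(cv2.boxPoints(cv2.minAreaRect(c))+.5)/4-.5+[x0,y0]
        big_=cv2.contourArea(c)/16
        print(n,uv.round(2),big_,np.array(e[1])/4, 'z56',onz(d[n],uv,56).round(1),'z113',onz(d[n],uv,113).round(1))
        if n=="top": print([onz(d[n],p,113).round(0)[:2].tolist() for p in box])
        out[n,big_>900]=uv
for b in(False,True):
    if ("top",b) in out and ("scene",b) in out: print(b,tri(d["top"],out["top",b],d["scene"],out["scene",b]))
for nm,uv,z in(("saucer",(246,238),16),("claypot",(123,265),75),("greypot",(166,112),80)): print(nm,onz(d["top"],uv,z).round(0))
```

```text
top [185.18 209.02] 313.21875 [15.72393513 32.7278862 ] z56 [592. 330.  56.] z113 [585.3 319.7 113. ]
[[644.0, 351.0], [646.0, 300.0], [548.0, 296.0], [547.0, 347.0]]
top [190.82 165.1 ] 1332.25 [38.42070389 47.63311768] z56 [731.4 317.7  56. ] z113 [720.  307.8 113. ]
[[680.0, 378.0], [784.0, 362.0], [761.0, 238.0], [658.0, 255.0]]
scene [318.35 307.13] 1400.03125 [39.04231262 49.38164139] z56 [701.1 298.   56. ] z113 [717.6 309.3 113. ]
scene [354.01 288.93] 209.1875 [15.65129948 17.03053474] z56 [575.4 331.8  56. ] z113 [598.  341.4 113. ]
False (array([586.63957129, 330.82814368,  76.3160381 ]), [np.float64(5.401164698190626), np.float64(5.4011646981905335)])
True (array([718.86145476, 308.56541018, 114.74612491]), [np.float64(1.3099835680521392), np.float64(1.3099835680522756)])
saucer [508. 141.  16.]
claypot [414. 509.  75.]
greypot [894. 398.  80.]
```

Run:
```python
import numpy as np
from scipy.spatial.transform import Rotation as R
from cell import robot
s=robot.observe(); print(R.from_euler('xyz',s['eef_rot']).as_matrix().round(3), s['tcp_pos'])
```

```text
[[-0.001  0.369  0.929]
 [-0.001  0.929 -0.369]
 [-1.    -0.001 -0.   ]] [193.5478719  487.78113605 230.78024675]
```

Run:
```python
import cv2,pickle,numpy as np
from h import *
d=pickle.load(open("c0.pkl","rb"))
x0,y0,x1,y1=160,140,225,232
big=cv2.resize(d["top"]["image"][y0:y1,x0:x1],None,fx=4,fy=4,interpolation=cv2.INTER_CUBIC)
m=(big[...,0]>95).astype(np.uint8)*255
m2=cv2.morphologyEx(m,cv2.MORPH_OPEN,cv2.getStructuringElement(cv2.MORPH_ELLIPSE,(43,43)))
for c in cv2.findContours(m2,0,1)[0]:
    M=cv2.moments(c); uv=(np.array([M['m10'],M['m01']])/M['m00']+.5)/4-.5+[x0,y0]
    print(uv,cv2.contourArea(c)/16,np.array(cv2.fitEllipse(c)[1])/4,onz(d["top"],uv,56), tri(d["top"],uv,d["scene"],(354.01,288.93)))
```

```text
[184.28597094 212.95001224] 234.09375 [16.81895256 17.7952919 ] [579.59686834 332.26151951  56.        ] (array([578.38144429, 331.98231383,  62.06152826]), [np.float64(0.9865432135850375), np.float64(0.9865432135852261)])
[190.82228483 165.13331913] 1301.90625 [37.51477051 46.21369553] [731.25188844 317.69181916  56.        ] (array([672.27910391, 324.77677304, 241.85489093]), [np.float64(44.90728914706683), np.float64(44.90728914706699)])
```

Both views put the plate centre at about (578, 332), triangulated at z≈60 against the expected 56. The feeder's axis direction is about -0.16 rad. The target lies almost exactly along tool z, so I'll shut the fingers on the way over.

Emit:
arm_command:
  moves:
    - [[0,0,0.03,0],[0,0,0.04,0],[0,0,0.04,0],[0,0,0.04,0],[0,0,0.04,0]]
  fingers: 0

```text
clock: 0.52
tcp_pos: [369.8, 417.8, 229.4]
eef_rot: [-2.365, 1.566, -2.731]
contact_force: [0.5, 0.5, 1.0]
gripper_width: 25.6
```

Emit:
arm_command:
  moves:
    - [[0,0,0.04,0],[0,0,0.04,0],[0,0,0.03,0],[0,0,0.02,0],[0,0,0.0,0]]

```text
clock: 0.93
tcp_pos: [502.3, 363.1, 225.8]
eef_rot: [-2.194, 1.562, -2.567]
contact_force: [-0.8, -0.2, -0.7]
gripper_width: 0.0
```

Emit:
arm_command:
  moves:
    - [[0,0,0.03,0],[0.01,0,0.03,0],[0.01,0,0.018,0],[0.01,0,0,0],[0,0,0,0]]

```text
clock: 1.35
tcp_pos: [575.4, 334.0, 192.1]
eef_rot: [-2.342, 1.558, -2.714]
contact_force: [0.4, 0.1, -0.2]
gripper_width: -0.2
```

Run:
```python
from cell import robot, optics
import cv2, numpy as np, pickle
from scipy.spatial.transform import Rotation as R
s=robot.observe(); c=optics.camera("wrist"); im=c["image"]
Rm=R.from_euler('xyz',s['eef_rot']).as_matrix(); print(s['tcp_pos'],Rm.round(3),s['contact_force'])
K=c["camera_matrix"];T=np.array(c["tool_from_camera"]); print(T.round(2).tolist())
P=np.eye(4);P[:3,:3]=Rm;P[:3,3]=s['tcp_pos'];c["pose"]=P@T
pickle.dump(c,open("w1.pkl","wb"))
def proj(p):
    q=np.linalg.inv(c["pose"])@[*p,1]; v=K@[q[0],-q[1],-q[2]]; return v[:2]/v[2]
cv2.imwrite("pics/w1r.png",im)
im=im.copy()
u=proj((577.5,332,56)); print(u)
cv2.drawMarker(im,tuple(int(x) for x in u),(0,0,255),0,12)
cv2.imwrite("pics/w1.png",im)
```

```text
[575.4385076  334.00063158 192.10162962] [[-0.011  0.364  0.931]
 [-0.005  0.931 -0.364]
 [-1.    -0.009 -0.009]] [ 0.43917532  0.05124502 -0.17788675]
[[0.0, 0.3, -0.95, -143.87], [1.0, -0.0, 0.0, -1.67], [-0.0, -0.95, -0.3, -76.78], [0.0, 0.0, 0.0, 1.0]]
[282.49617364 196.76627663]
```

View pics/w1.png

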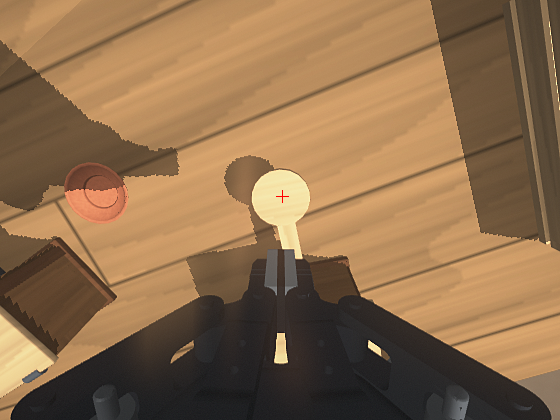

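The wrist view confirms the plate centre at pixel (281,196), against a projection of (282,197). That is agreement within about 2 mm. Next I descend, aiming at or slightly outboard of the centre.

Emit:
arm_command:
  moves:
    - [[0.02,-0.001,0,0],[0.03,-0.001,0,0],[0.03,0,0,0],[0.015,0,0,0],[0.0,0,0,0]]

```text
clock: 1.82
tcp_pos: [569.6, 337.1, 100.9]
eef_rot: [-2.405, 1.567, -2.771]
contact_force: [-0.3, 0.4, -0.3]
gripper_width: 0.0
```

Emit:
arm_command:
  moves:
    - [[0.01,-0.001,0.002,0],[0.01,-0.001,0.002,0],[0.008,-0.001,0.002,0],[0,0,0,0],[0,0,0,0]]

```text
clock: 2.23
tcp_pos: [573.9, 334.4, 75.5]
eef_rot: [0.79, 1.569, 0.427]
contact_force: [1.2, 0.2, 1.1]
gripper_width: -0.0
```

Run:
```python
from cell import robot, optics
import cv2
from scipy.spatial.transform import Rotation as R
s=robot.observe(); print(s['tcp_pos'],R.from_euler('xyz',s['eef_rot']).as_matrix().round(3),s['contact_force'])
w=optics.camera("wrist")["image"]; t=optics.camera("scene")["image"][230:370,260:440]
import numpy as np
cv2.imwrite("pics/c2.png",np.hstack([cv2.resize(w[80:400,120:440],(400,400)),cv2.resize(t,(400,400*140//180+89))[:400]]))
```

```text
[573.91652548 334.36195744  75.45222129] [[ 0.002  0.355  0.935]
 [ 0.001  0.935 -0.355]
 [-1.     0.001  0.001]] [1.17115304 0.22760335 1.14550102]
```

View pics/c2.png

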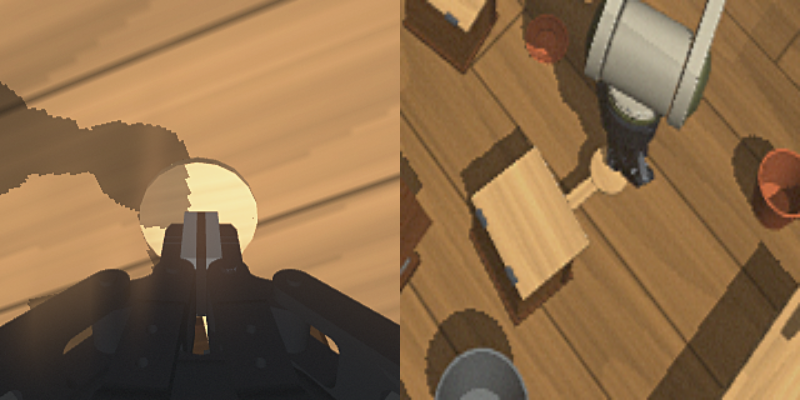

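The fingertips are shut and centred over the plate at about z=75. I'll approach slowly to contact.

Emit:
arm_command:
  moves:
    - [[0.005,-0.001,0,0],[0.005,0,0,0],[0.004,0,0,0],[0.003,0,0,0],[0,0,0,0]]

```text
clock: 2.75
tcp_pos: [574.2, 333.4, 58.2]
eef_rot: [0.753, 1.567, 0.389]
contact_force: [0.7, 0.3, -0.1]
gripper_width: -0.1
```

Emit:
arm_command:
  moves:
    - [[0.004,0,0,0],[0.004,0,0,0],[0.004,0,0,0],[0.004,0,0,0],[0,0,0,0]]

```text
clock: 3.17
tcp_pos: [574.7, 333.6, 41.1]
eef_rot: [0.708, 1.565, 0.344]
contact_force: [-0.7, 0.6, 2.4]
gripper_width: 0.2
```

The force matches the spring: 2.4 N at 15 mm down. I'll go 8 mm further.

Emit:
arm_command:
  moves:
    - [[0.003,0,0,0],[0.003,0,0,0],[0.002,0,0,0],[0,0,0,0],[0,0,0,0]]

```text
clock: 3.58
tcp_pos: [575.7, 333.5, 33.4]
eef_rot: [0.648, 1.563, 0.284]
contact_force: [-0.2, -0.7, 3.7]
gripper_width: -0.4
```

Run:
```python
from cell import robot, optics
import cv2
s=robot.observe(); print(s['clock'],s['tcp_pos'],s['contact_force'])
t=optics.camera("scene")["image"][230:370,260:440]
cv2.imwrite("pics/c3.png",cv2.resize(t,(720,560)))
```

```text
3.5833 [575.72526553 333.51618161  33.4393793 ] [-0.19089416 -0.68239686  3.6982771 ]
```

View pics/c3.png

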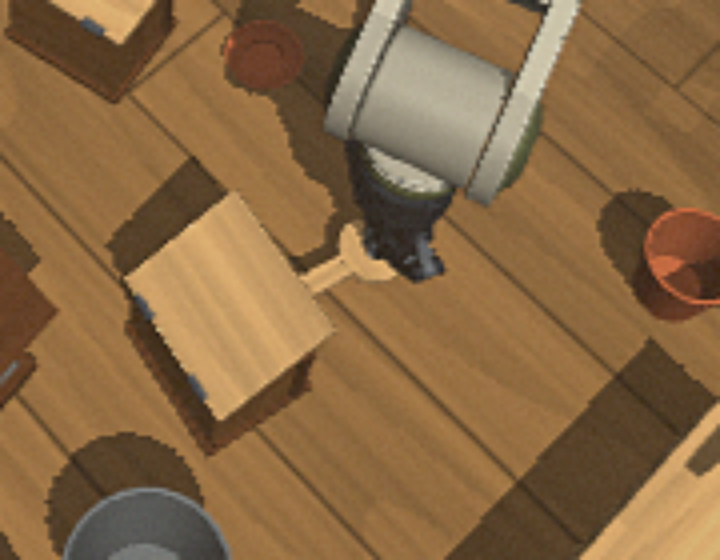

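The lid stands clearly open and the perch is about 23 mm down with 3.7 N. I'll hold here for a bit more than a second.

Emit:
arm_command:
  moves:
    - [[0,0,0,0],[0,0,0,0],[0,0,0,0],[0,0,0,0],[0,0,0,0]]

```text
clock: 4.05
tcp_pos: [575.7, 333.6, 33.9]
eef_rot: [0.639, 1.563, 0.276]
contact_force: [-0.3, -0.1, 3.6]
gripper_width: -0.1
```

Emit:
arm_command:
  moves:
    - [[0,0,0,0],[0,0,0,0],[0,0,0,0],[0,0,0,0],[0,0,0,0]]

```text
clock: 4.47
tcp_pos: [575.6, 333.5, 34.0]
eef_rot: [0.64, 1.563, 0.276]
contact_force: [-0.3, -0.8, 2.6]
gripper_width: -0.0
```

Emit:
arm_command:
  moves:
    - [[0,0,0,0],[0,0,0,0],[-0.005,0,0,0],[-0.008,0,0,0],[-0.008,0,0,0]]

```text
clock: 4.88
tcp_pos: [574.3, 333.6, 54.3]
eef_rot: [0.787, 1.566, 0.424]
contact_force: [0.6, 0.4, 0.0]
gripper_width: -0.4
```

Emit:
arm_command:
  moves:
    - [[-0.008,0,0,0],[-0.01,0,0,0],[-0.015,0,0,0],[-0.02,0,0,0],[-0.03,0,0,0]]

```text
clock: 5.3
tcp_pos: [571.9, 332.6, 138.9]
eef_rot: [-2.472, 1.567, -2.836]
contact_force: [-0.1, 0.5, -0.6]
gripper_width: -0.1
```

Emit:
arm_command:
  moves:
    - [[-0.035,0,0,0],[-0.035,0,0,0],[-0.035,0,0,0],[-0.03,0,0,0],[-0.01,0,0,0]]

```text
clock: 5.72
tcp_pos: [570.9, 332.1, 299.2]
eef_rot: [0.684, 1.568, 0.32]
contact_force: [-1.0, 0.2, 1.2]
gripper_width: 0.1
```

Emit:
arm_command:
  moves:
    - [[0,0,0,0],[0,0,0,0],[0,0,0,0],[0,0,0,0],[0,0,0,0]]

```text
clock: 6.13
tcp_pos: [570.5, 331.9, 301.5]
eef_rot: [0.684, 1.565, 0.32]
contact_force: [-0.5, -0.2, -0.1]
gripper_width: 0.1
```

Run:
```python
from cell import robot, optics
import cv2,numpy as np,pickle
d=pickle.load(open("c0.pkl","rb"))
t=optics.camera("scene")["image"]; w=optics.camera("wrist")["image"]
s=robot.observe(); print(s['clock'],s['tcp_pos'],s['contact_force'],abs(s['joint_velocities']).max())
f=lambda i:cv2.resize(i[230:370,260:440],(400,311))
cv2.imwrite("pics/c4.png",np.vstack([np.hstack([f(d["scene"]["image"]),f(t)]),np.hstack([cv2.resize(w,(380,285)),np.zeros((285,420,3),np.uint8)])]))
```

```text
6.2333 [570.5552979  331.90177375 301.50376236] [ 1.21905403  0.56962874 -0.14993199] 0.010436029824962088
```

View pics/c4.png

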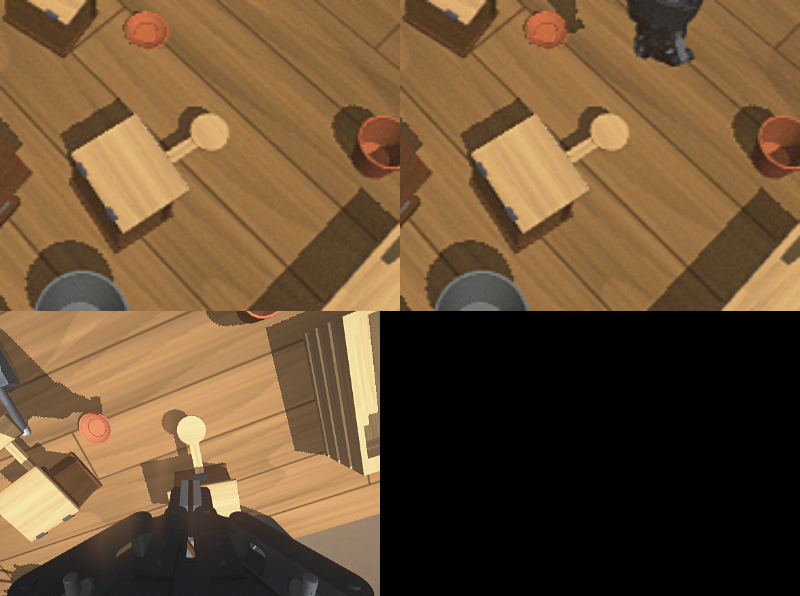

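The feeder looks the same as at the start: the lid is shut, the perch is level, and the saucer and pots haven't moved. The hand is about 245 mm above the plate, so I'll hand in.

```bash
python3 -c "
from cell import robot
print(robot.hand_in())"
```

```text
the job is handed in; nothing more can be done
None
```

I pressed the round feeder's perch with the shut fingertips, held it about a second, then let it spring back up on its own. The job is handed in, and it gave no verdict.

- **Press:** The plate went about 22–23 mm down with roughly 3.7 N. This matches the stated spring, and the scene picture showed the lid clearly open. I held it for about 1.2 s.
- **Release:** I lifted straight up to about 245 mm above the plate. The contact force dropped to about zero as the hand left the plate.
- **Last checks:** The final scene picture matches the starting one: lid shut, perch level, and the saucer and both pots in view not visibly moved. I did not compare the bar feeder, paperweight and scoop before and after; the hand never went near them. The job took about 6.2 s.
- **One disagreement:** The two cameras put the plate at 62 mm high, against the stated 56 mm. The horizontal position agreed within about 2 mm, and I used the stated height.

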